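Press the vial caps home with the sealing sled

ROBOT

A 6-joint arm with a two-finger parallel gripper is mounted at the origin on the work surface. World frame = base frame: x ahead of the robot, y to its left, z up, the work surface at z = 0. Lengths are in mm, angles in rad, forces in N, time in s.
With the tool pointing down it reaches from about 275 to 825 mm from the base axis. Payload 5.2 kg.
Tool frame: the origin (TCP) lies between the finger pads; the fingertips stand 22 mm ahead of it and the grasp point (between the pads) lies 3 mm ahead of it (arm.tcp_to_tips is the z of the fingertips in the tool frame, in mm); z points along the fingers, y is the direction in which the jaws open and shut (so a half turn about z gives the same grasp; the last joint's range is limited). The gripper opens to 93 mm and grips with 3 to 60 N. Pads are 15 mm wide; open, the fingers measure 128 mm over their backs; the gripper's body (75 mm by 188 mm) begins 65 mm behind the grasp point.
Start: joints at [-1.502, 0.259, 1.535, -0, 1.348, -0.203], TCP at [147.677, -529.808, 240.653] pointing down, gripper open.
Joint ranges: [-3.14, 3.14], [-0.91, 2.08], [0.19, 2.58], [-1.22, 4.36], [0.22, 2.71], [-3.12, 3.12]. Speed limits (rad/s): [2.57, 2.57, 3.14, 3.14, 3.14, 3.14].

INTERFACE

Orientations are given as a 3x3 rotation matrix whose columns are the frame's x, y, z axes.
In Python, from station import arm gives the robot as it stands. The module is installed in compiled form; this text tells all that it offers. Calls block until the motion is done:
- arm.move_to(position, orientation): joint-space move of the TCP to a pose.
- arm.move_straight(position, rot=None, vel=150): straight line of the TCP; rot=None keeps the orientation; vel is the mean speed in mm/s.
- arm.set_joints(angles): joint-space move.
- arm.let_go() and arm.close(grip_force=None): open the fingers fully, or close them until they stop; grip_force is the grip in N (None keeps the last).
- arm.pause(seconds).
- arm.inverse_kinematics(position, orientation): joint angles nearest the present ones, or None.
- arm.get_state(): the state.
- arm.read_camera(name): name is "scene" or "top" or "wrist"; returns (picture, depth): 480x640x3 uint8, blue, green, red; 480x640 float32, mm along the optical axis (not along the pixel's ray), 0 where there is no reading.
- arm.camera_model(name): a dict with "K" (3x3 intrinsics, pixels), "T" (4x4, takes a point from camera to world coordinates); the wrist camera has in their place "mount" (4x4, takes a point from camera to tool coordinates, whose origin is the TCP and whose axes are the flange's). Camera axes: x right, y up, looking along -z (the intrinsics and any distortion apply to the point x, -y, -z); pixel columns grow to the right and rows downward; lengths in mm; the calibration is good to about 2 mm. A picture is of the moment at which its call begins: read the wrist's pose just before it. camera_model takes no time and is no camera call.
A pose or a line that the arm cannot do raises arm.PlanningError and nothing moves.
- arm.job_done(): hands the job in, once; it reports no verdict.
The state is a dict: "time": time; "joint_positions": joint angles; "qvel": joint speeds; "effort": joint torques, N m; "tool_pos": TCP position; "ee_rot": TCP orientation; "wrist_force": force on the tool from outside, world axes, zero at the start; "wrist_torque": the same for the moment, N m; "opening": opening from 0.0 (shut) to 1.0 (fully open).
Only numpy, scipy, OpenCV 4.12 (cv2) and the standard library are available. Lean on these libraries where they do the work, as an engineer would, in place of code of your own. Each camera call takes 0.05 s, during which the arm holds its last target. There are 200 camera calls.

TASK

The three snap caps on the orange vial rack are standing proud. Take the sealing sled by its upright grip, set it down on the bare landing at the start of the rack's deck, and sweep it along the row with a steady pressure of about 10 N, keeping it down on the row until the last cap is pressed flush with the deck. Then stand the sled back upright on the bench and let go.

Things in the scene. Friction and masses are not known exactly. Their poses are not given: they have to be found in the camera images.
- sled_grip (a point): Mid-grip of the loose sealing sled (0.25 kg): flat aluminium sole 40 (x) by 46 mm (y), both ends turned up 20 degrees (104 mm over all, ends 17 mm high, either may lead), black square upright grip 24 (x) by 40 mm (y), 12 to 76 mm above the underside. Point: centre line, 52 mm above the underside; z up, x is the sweep line (either way). The tamper nearby has a round foot and round grip: not it.
- rack: Fixed orange rack, 230 (x) by 70 mm (y), flat deck 50 mm above the bench, on springs: sinks at 2 N per mm, 12 mm at most. Origin on the bench under its centre, z up. Bare landing: x = -115 to -10 mm. White caps, 22 mm across, at y = 0, x = 3, 39, 75 mm. Sweep from the landing towards +x, along y = 0, past the last cap, at about 10 N (5 mm of sink), never over 40 N; fingers must not press on it.
- cap1 (a joint): How far the first cap (next to the landing, rack x = 3 mm) is pressed down, in m: 0 is 8.5 mm proud of the deck, 0.008 is fully home, 0.5 mm proud; home counts from 0.006. Each cap yields to about 4 N from above, moves only up and down, and stays where it is left.
- cap2 (a joint): The same for the middle cap, at x = 39 mm of the rack.
- cap3 (a joint): The same for the last cap, at x = 75 mm of the rack.
Things that resemble listed ones, but are neither listed nor needed, are in the scene too. What is shaped like the part that bears sled_grip but red is not meant.

How it is judged (in metres and radians):
On the way, in this order (a step that is already met when the one before it is completed fails the run):
1. the sled is set down on the bare landing (touching the deck, its grip over the landing within 22 mm of the centre line) while all three caps are still up (x of sled_grip in the frame of rack between -0.115 and -0.035 m and z of sled_grip in the frame of rack below 0.114 m and y of sled_grip in the frame of rack between -0.022 and 0.022 m and contact force between rack and anything else above 0.5 N and value of joint each of cap1, cap2, cap3 below 0.004 m), for 0.1 s.
2. the first cap is home with the sled on the row, the last cap still up (value of joint cap1 above 0.006 m and z of sled_grip in the frame of rack below 0.114 m and y of sled_grip in the frame of rack between -0.022 and 0.022 m and value of joint cap3 below 0.005 m), for 0.05 s.
3. all three caps are home with the sled still on the row at the last cap (value of joint each of cap1, cap2, cap3 above 0.006 m and z of sled_grip in the frame of rack below 0.114 m and y of sled_grip in the frame of rack between -0.022 and 0.022 m and x of sled_grip in the frame of rack above 0.03 m), for 0.05 s.
At the end, for the whole second after the job is handed in: All three caps are pressed home (within 2 mm of fully down), and the sled stands on the bench on its sole (grip point 52 mm up, within 10 mm, and upright within 10 degrees), released (value of joint each of cap1, cap2, cap3 above 0.006 m and height (world z) of sled_grip between 0.042 and 0.062 m and angle between sled_grip's own z axis and vertical below 0.17 rad); the robot touches nothing.
It fails at once if the rack or its caps are pressed with more than 40 N (contact force between rack and anything else above 40 N).
It fails at once if the fingers press on the rack or its caps (contact force between the fingers and rack above 1 N).
It fails at once if the sled is lifted more than 15 mm off the deck after the first cap is home and before the last cap is (value of joint cap1 above 0.006 m and value of joint cap3 below 0.006 m and z of sled_grip in the frame of rack above 0.117 m).
It also fails if it takes over 54 s, if anything falls off the work surface, if the arm or the gripper's body presses on something with over 40 N, if the wrist force passes 120 N, or if a joint passes its speed limit or range.

## Working session

There is one attempt and no reset: what is moved stays moved. The work goes in short steps, each a Python script; the robot and the scene stay as the last script left them, time stands still between calls to the robot, and variables do not carry over. Pictures are saved under pics/ and viewed, about 8 in all and at most 12, crops included, and the job is handed in when it is done.

```bash
mkdir -p pics
python3 - <<'E'
from station import arm
import cv2, numpy as np
for n in("top","scene"):
    p,d=arm.read_camera(n); cv2.imwrite(f"pics/{n}0.png",p); np.savez(f"pics/{n}0.npz",p=p,d=d)
    m=arm.camera_model(n); print(n,{k:np.round(v,3).tolist() if hasattr(v,'__len__') and not isinstance(v,str) else v for k,v in m.items()})
print(arm.camera_model("wrist"),arm.get_state())
E
```

```text
top {'K': [[617.387, 0.0, 321.146], [0.0, 617.387, 237.659], [0.0, 0.0, 1.0]], 'T': [[0.019, 0.998, -0.063, 408.129], [-1.0, 0.02, 0.013, 0.326], [0.015, 0.063, 0.998, 1200.436], [0.0, 0.0, 0.0, 1.0]]}
scene {'K': [[597.32, 0.0, 316.468], [0.0, 597.32, 240.572], [0.0, 0.0, 1.0]], 'T': [[0.619, -0.665, 0.419, 869.534], [0.786, 0.515, -0.343, -316.991], [0.012, 0.541, 0.841, 842.919], [0.0, 0.0, 0.0, 1.0]]}
{'K': array([[339.92942468,   0.        , 318.55567926],
       [  0.        , 339.92942468, 240.15072743],
       [  0.        ,   0.        ,   1.        ]]), 'mount': array([[ 3.94571941e-04,  9.58925455e-01,  2.83657922e-01,
         8.01117067e+01],
       [ 9.99999812e-01, -2.45367326e-04, -5.61531621e-04,
         4.64024966e-01],
       [-4.68866579e-04,  2.83658090e-01, -9.58925372e-01,
        -1.44033505e+02],
       [ 0.00000000e+00,  0.00000000e+00,  0.00000000e+00,
         1.00000000e+00]])} {'time': 0.1, 'joint_positions': array([-1.50180420e+00,  2.59265669e-01,  1.53599365e+00, -1.03498434e-05,
        1.34800457e+00, -2.02795182e-01]), 'qvel': array([-0.00052878, -0.00151232, -0.00198122,  0.00121686,  0.0003546 ,
        0.000801  ]), 'effort': array([ 2.30634789e-03, -4.38211191e+01, -2.84641206e+01,  7.22121843e-02,
        3.62245354e-02, -5.24185725e-05]), 'tool_pos': array([ 147.63811393, -529.32600815,  239.89518206]), 'ee_rot': array([[ 9.63292030e-01,  2.68455673e-01, -1.25280826e-04],
       [ 2.68455503e-01, -9.63290644e-01,  1.66656605e-03],
       [ 3.26717263e-04, -1.63902212e-03, -9.99998603e-01]]), 'wrist_force': array([ 1.51048869, -0.54671371, -0.46157767]), 'wrist_torque': array([ 0.01357506,  0.02368036, -0.0080132 ]), 'opening': 0.9982305847913308}
```

View pics/top0.png

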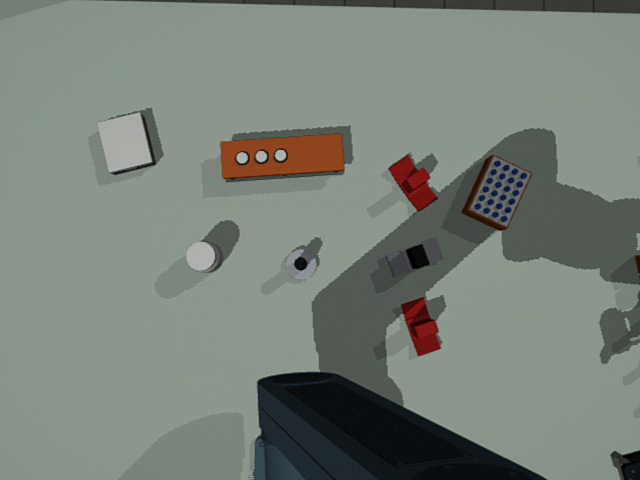

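View pics/scene0.png

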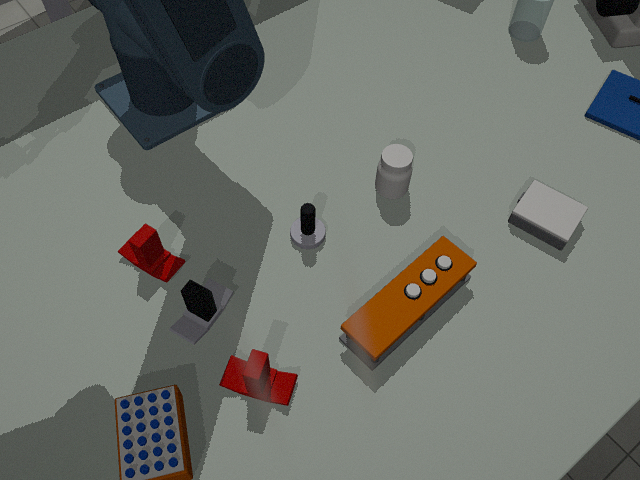

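The top view shows the rack at about (283,157), with the caps at (242,158), (261,156) and (281,155). The landing is at the right end, so the sweep runs to the left, which is world +y. Candidates are the grey sled with a black square grip at (417,256), red lookalikes at (413,183) and (421,326), and a round tamper at (301,263). The grey sled fits the description. I'll measure it and confirm in a crop.

```bash
cat > h.py <<'E'
import numpy as np, cv2
from station import arm
def world(d,K,T):
    v,u=np.mgrid[:480,:640]; z=d.astype(float)
    P=np.stack([(u-K[0,2])/K[0,0]*z,-(v-K[1,2])/K[1,1]*z,-z],-1)
    return P@T[:3,:3].T+T[:3,3]
def wristT(s):
    A=np.eye(4);A[:3,:3]=s["ee_rot"];A[:3,3]=s["tool_pos"];return A@arm.camera_model("wrist")["mount"]
def rect(W,m):
    p=W[m][:,:2].astype(np.float32); (c,s,a)=cv2.minAreaRect(p)
    return np.round(c,1),np.round(s,1),round(a,2),np.round(np.median(W[m][:,2]),1),len(p)
def masks(p,W,d):
    hsv=cv2.cvtColor(p,cv2.COLOR_BGR2HSV); H,S,V=[hsv[...,i].astype(int) for i in range(3)]
    ok=d>0; z=W[...,2]
    return H,S,V,ok,z
E
python3 - <<'E'
from h import *
for n in("top","scene"):
    f=np.load(f"pics/{n}0.npz");p,d=f["p"],f["d"];m=arm.camera_model(n);W=world(d,m["K"],m["T"]);H,S,V,ok,z=masks(p,W,d)
    if n=="top": box=(W[...,1]<-100)&(W[...,1]>-260)&(W[...,0]>300)&(W[...,0]<430)
    print(n,"bench z",np.median(z[ok]))
    x,y=W[...,0],W[...,1]
    near=ok&(x>480)&(x<640)&(y>-120)&(y<260)
    print("deck",rect(W,near&(H>5)&(H<16)&(S>150)&(z>44)&(z<56)))
    caps=near&(S<60)&(V>120)&(z>52)&(z<66)
    k,l,st,c=cv2.connectedComponentsWithStats(caps.astype(np.uint8))
    for i in range(1,k):
        if st[i,4]>30: print(" cap",rect(W,l==i),np.round(W[l==i].mean(0),1))
    b=ok&(x>290)&(x<440)&(y>-270)&(y<-90)&(S<100)
    print("sled",rect(W,b&(z>7)),"griptop",rect(W,b&(z>66)), np.round(W[b&(z>66)].mean(0),1))
p=cv2.imread("pics/top0.png")[215:295,370:460]; q=cv2.imread("pics/scene0.png")[260:360,150:260]
cv2.imwrite("pics/c1.png",np.hstack([cv2.resize(a,(400,400),interpolation=2) for a in(p,q)]))
E
```

```text
top bench z 0.7475665815688899
deck (array([624. ,  60.6]), array([ 49.3, 228.5]), 4.88, np.float64(50.4), 2207)
 cap (array([631.2, 100. ]), array([18.6, 18.9]), 42.87, np.float64(58.2), 91) [630.8 100.1  58.1]
 cap (array([628.3, 136.3]), array([19.3, 19.5]), 70.31, np.float64(57.2), 94) [628.1 136.   57.4]
 cap (array([632.2,  64.8]), array([15.4, 19.2]), 0.4, np.float64(57.2), 78) [632.9  64.7  57.1]
sled (array([ 377.1, -174.5]), array([156.7, 141.9]), 81.56, np.float64(14.5), 373) griptop (array([ 379.1, -219.6]), array([132.7,  22.7]), 18.14, np.float64(75.9), 66) [ 418.5 -203.1   75.7]
scene bench z 0.7378539708670928
deck (array([621.4,  59.6]), array([ 50.1, 231. ]), 3.46, np.float64(50.3), 2138)
 cap (array([626.9, 135.3]), array([19.3, 18.9]), 50.25, np.float64(57.3), 118) [627.4 135.3  57.1]
 cap (array([630.4, 100.2]), array([19.8, 19.7]), 61.07, np.float64(58.2), 126) [630.3  99.7  58.2]
 cap (array([632.,  64.]), array([16. , 19.7]), 1.49, np.float64(57.2), 113) [632.5  63.7  57.1]
sled (array([ 382.3, -174.3]), array([ 88.4, 147.8]), 72.52, np.float64(14.9), 355) griptop (array([ 369.3, -200.1]), array([141.4,  26.2]), 0.0, np.float64(76.0), 60) [ 424.4 -199.2   75.5]
```

View pics/c1.png

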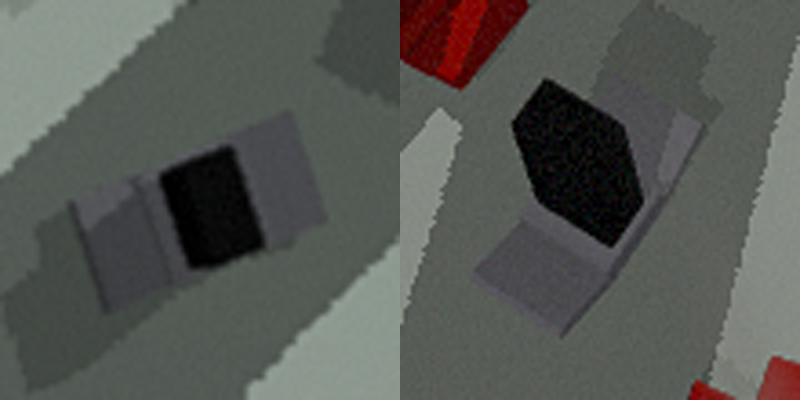

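The crop confirms the grey sled with the black square upright grip, whose top is centred at about (417.7,256.4) in the top view. I'll go above it and take a close look.

```bash
cat >> h.py <<'E'
def ray(u,v,K,T,z):
    r=T[:3,:3]@np.array([(u-K[0,2])/K[0,0],-(v-K[1,2])/K[1,1],-1]); return T[:3,3]+r*(z-T[2,3])/r[2]
def R(deg): # tool down, jaw axis along world angle deg
    a=np.radians(deg); y=np.array([np.cos(a),np.sin(a),0]); z=np.array([0,0,-1.]); return np.column_stack([np.cross(y,z),y,z])
E
python3 - <<'E'
from h import *
m=arm.camera_model("top"); g=ray(417.7,256.4,m["K"],m["T"],76); print(g)
arm.move_to([g[0],g[1],190],R(-70))
arm.pause(.2)
s=arm.get_state(); p,d=arm.read_camera("wrist"); T=wristT(s); print(s["time"],s["tool_pos"],s["joint_positions"],s["wrist_force"])
np.savez("pics/w1.npz",p=p,d=d,T=T); cv2.imwrite("pics/w1.png",p)
K=arm.camera_model("wrist")["K"]; W=world(d,K,T);H,S,V,ok,z=masks(p,W,d)
b=ok&(np.hypot(W[...,0]-g[0],W[...,1]-g[1])<75)&(S<110)
print("griptop",rect(W,b&(z>68)&(z<84)&(V<70)&(np.hypot(W[...,0]-g[0],W[...,1]-g[1])<35)),"all",rect(W,b&(z>7)&(z<90)))
E
```

```text
[ 448.78243296 -191.77569945   76.        ]
1.9667 [ 448.59861888 -192.67250271  190.03326824] [-6.34542237e-01  1.90033127e-01  1.75463446e+00 -1.06590612e-04
  1.19675815e+00  5.88736154e-01] [-0.70375272  0.28843594  0.12620859]
griptop (array([ 451., -196.]), array([38.6, 23.1]), 20.74, np.float64(75.9), 1364) all (array([ 449.9, -196.2]), array([ 46.6, 104. ]), 21.36, np.float64(14.2), 5369)
```

View pics/w1.png

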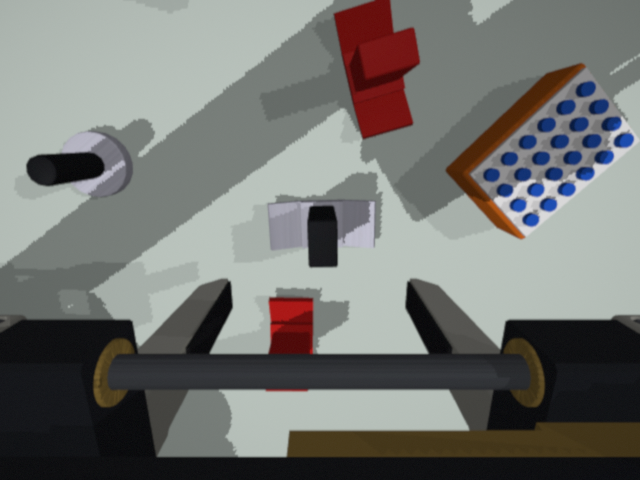

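The wrist view shows the sled at (322,235). The measured sizes (39×23 grip, 104×47 overall, top at 76 mm) match the description. Next I'll grasp and lift it, then take one look at the rack from above the landing.

Run:
```python
from h import *
g=[450.3,-196.2]; r=R(-69)
arm.move_to([*g,140],r); arm.move_straight([*g,55.5],r,vel=80); arm.close(45); arm.pause(.2)
s=arm.get_state(); print("grip",s["time"],s["tool_pos"],s["opening"]*93,s["wrist_force"])
arm.move_straight([s["tool_pos"][0],s["tool_pos"][1],200],vel=150); arm.pause(.2)
s=arm.get_state(); print("lift",s["tool_pos"],s["opening"]*93,s["wrist_force"])
u=np.array([-.066,.998,0]); o=np.array([633,61,0])
t=o-70*u; arm.move_to([t[0],t[1],200],R(-86.2)); arm.pause(.3)
s=arm.get_state(); p,d=arm.read_camera("wrist"); T=wristT(s); print(s["time"],s["tool_pos"],s["wrist_force"],s["joint_positions"])
np.savez("pics/w2.npz",p=p,d=d,T=T); cv2.imwrite("pics/w2.png",p)
K=arm.camera_model("wrist")["K"]; W=world(d,K,T);H,S,V,ok,z=masks(p,W,d)
near=ok&(W[...,0]>540)&(W[...,0]<720)&(W[...,1]<230)&(W[...,1]>-120)
print("deck",rect(W,near&(H>3)&(H<18)&(S>130)&(z>44)&(z<56)))
caps=near&(S<80)&(V>100)&(z>53.5)&(z<66)
k,l,st,c=cv2.connectedComponentsWithStats(caps.astype(np.uint8))
for i in range(1,k):
    if st[i,4]>30: print(" cap",rect(W,l==i),np.round(W[l==i].mean(0),1))
# held sled underside extent
b=ok&(np.hypot(W[...,0]-t[0],W[...,1]-t[1])<80)&(z>130)&(z<240)&(S<110); print("sled",rect(W,b))
```

```text
grip 4.8167 [ 450.09729995 -195.99136583   55.37961707] 23.61859847515139 [-0.38168833  1.43489443 -1.30910105]
lift [ 449.73275813 -195.74304707  199.13958005] 23.63171801702883 [ 0.44212119  0.10960386 -2.71283794]
7.4667 [637.35303785  -9.99786476 200.3559587 ] [ 0.6785518   0.28031665 -2.08450771] [-1.90332936e-01  4.41238988e-01  1.36953698e+00 -1.16895835e-04
  1.33044724e+00  1.31567947e+00]
deck (array([635.8,  60.8]), array([ 69.3, 228.7]), 5.2, np.float64(50.0), 13690)
 cap (array([631.9,  99.2]), array([21.3, 20.8]), 24.41, np.float64(57.8), 483) [632.5  98.9  57.6]
 cap (array([635.5,  63.8]), array([21. , 20.1]), 89.26, np.float64(56.7), 453) [635.6  63.5  56.6]
 cap (array([628.6, 135.1]), array([20.6, 20.9]), 81.22, np.float64(56.5), 469) [629.1 134.7  56.4]
sled (array([637.3, -10.3]), array([ 46.8, 104.2]), 3.72, np.float64(182.7), 17133)
```

View pics/w2.png

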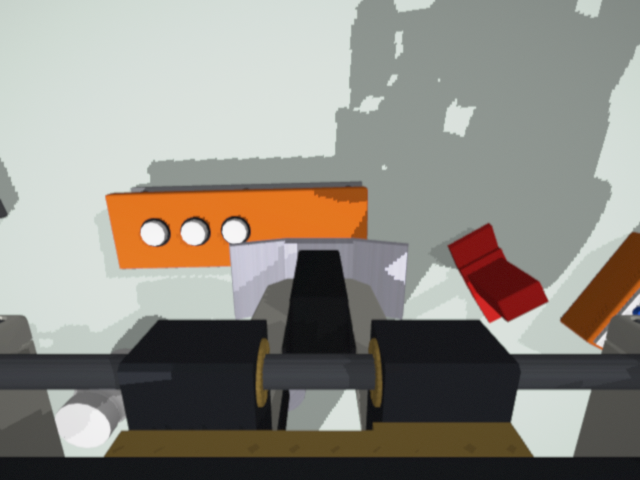

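The close-up shows the rack's deck at 69×229 mm, with its centre at (635.8,60.8) and axis at 95.2°. The cap positions agree with this to within 1 mm, and the sled hangs level. Now I'll set it down and sweep under force control.

```bash
cat > sweep.py <<'E'
from h import *
a=np.radians(95.2);u=np.array([np.cos(a),np.sin(a)]);o=np.array([635.8,60.8]);r=R(-84.8)
def pos(x,z): return [*(o+x*u),z]
def fz(n=4):
    v=[]
    for _ in range(n): arm.pause(.02); v.append(arm.get_state()["wrist_force"][2])
    return np.mean(v)
arm.move_straight(pos(-70,150),r,vel=120); arm.move_straight(pos(-70,112),r,vel=80); arm.pause(.3)
b=fz(10); print("base",b)
z=112
while z>96:
    z-=1; arm.move_straight(pos(-70,z),r,vel=30); F=fz()-b
    if F>1: print(z,round(F,1),arm.get_state()["tool_pos"][2])
    if F>9: break
print("t",arm.get_state()["time"])
if F<6: raise SystemExit("no contact")
arm.pause(.2)
x=-70
while x<88:
    x=min(x+5,88); z+=np.clip((F-10)/2*.5,-1,1)
    arm.move_straight(pos(x,z),r,vel=30); F=fz(3)-b
    s=arm.get_state(); print(x,round(z,1),round(F,1),np.round(s["wrist_force"][:2],1),np.round(s["tool_pos"],1),round(s["time"],1))
    if F>25: print("HIGH");break
    if s["time"]>40: break
E
python3 sweep.py
```

```text
base -2.899901760128249
105 1.6 105.26909184520692
104 3.6 104.28624461550315
103 5.4 103.30127013868828
102 7.6 102.3101957533181
101 9.4 101.46805262893443
t 12.6583
-65 100.9 9.0 [-0.1 -3.6] [642.5  -5.2 101.6] 13.2
-60 100.6 9.2 [ 1.  -3.5] [ 6.423e+02 -3.000e-01  1.015e+02] 13.6
-55 100.4 9.4 [ 0.4 -3.8] [642.    4.6 101.4] 14.0
-50 100.2 9.7 [-0.2 -4. ] [641.6   9.5 101.3] 14.3
-45 100.2 9.9 [ 0.3 -3.5] [641.3  14.5 101.3] 14.7
-40 100.1 9.9 [ 0.7 -6.1] [640.9  18.8 101.4] 15.1
-35 100.1 10.0 [ 0.2 -6.9] [640.6  23.7 101.4] 15.4
-30 100.1 9.4 [ 0.8 -6.5] [640.1  28.6 101.3] 15.8
-25 100.0 10.0 [ 0.5 -6.4] [639.7  33.5 101.3] 16.2
-20 100.0 9.9 [ 0.7 -3.7] [639.2  39.4 101.3] 16.5
-15 99.9 10.1 [ 0.9 -4.6] [638.8  44.1 101.3] 16.9
-10 100.0 10.1 [ 0.9 -5.6] [638.3  49.2 101.3] 17.3
-5 100.0 11.2 [ 0.8 -5.1] [637.9  53.6 101.4] 17.6
0 100.3 10.5 [ 2.3 -6.1] [637.5  58.5 101.6] 18.0
5 100.4 9.4 [ 0.7 -5.1] [637.   63.5 101.7] 18.4
10 100.3 10.0 [ 1.8 -6.6] [636.6  68.5 101.6] 18.7
15 100.3 10.3 [ 1.2 -4.3] [636.1  74.2 101.5] 19.1
20 100.3 9.5 [ 0.6 -4. ] [635.5  79.1 101.5] 19.5
25 100.2 10.2 [ 0.3 -4.5] [635.1  84.1 101.5] 19.8
30 100.3 10.3 [ 0.8 -5.2] [634.6  89.1 101.5] 20.2
35 100.3 9.9 [ 1.2 -5.4] [634.2  93.5 101.5] 20.6
40 100.3 10.0 [ 0.7 -5.9] [633.8  98.4 101.5] 20.9
45 100.3 9.7 [ 1.  -6.3] [633.3 103.4 101.5] 21.3
50 100.3 10.1 [ 0.  -3.1] [632.7 109.5 101.4] 21.7
55 100.3 10.0 [ 1.5 -4.7] [632.3 114.1 101.5] 22.0
60 100.3 10.2 [ 0.8 -5.2] [631.8 119.  101.5] 22.4
65 100.4 10.7 [ 0.8 -4.4] [631.3 124.1 101.5] 22.8
70 100.5 9.7 [ 0.4 -4.9] [630.8 129.1 101.6] 23.1
75 100.5 10.4 [ 0.8 -4.2] [630.4 134.  101.5] 23.5
80 100.6 9.5 [ 0.  -3.6] [629.9 139.  101.6] 23.9
85 100.4 9.7 [ 1.  -3.7] [629.5 143.9 101.5] 24.2
88 100.3 10.1 [ 0.8 -3.7] [629.2 146.8 101.4] 24.5
```

The force stayed between 9 and 11.2 N throughout. I'll lift and check the caps.

Run:
```python
from h import *
s=arm.get_state(); t=s["tool_pos"]; arm.pause(.1)
arm.move_straight([t[0],t[1],200],vel=120)
o=np.array([635.8,60.8]); arm.move_to([642,-10,230],R(-84.8)); arm.pause(.3)
s=arm.get_state(); p,d=arm.read_camera("wrist"); T=wristT(s); print(s["time"],s["opening"]*93,s["wrist_force"])
cv2.imwrite("pics/w3.png",p)
W=world(d,arm.camera_model("wrist")["K"],T);z=W[...,2]
a=np.radians(95.2);u=np.array([np.cos(a),np.sin(a)])
def h(x): c=o+x*u; m=(d>0)&(np.hypot(W[...,0]-c[0],W[...,1]-c[1])<7)&(z<80); return np.round([np.median(z[m]),m.sum()],1)
for x in(3,39,75,21,57,100): print(x,h(x))
b=(d>0)&(np.hypot(W[...,0]-642,W[...,1]+10)<80)&(z>150)&(z<270)&(p.max(-1)>60); print("sled",rect(W,b))
```

```text
26.5917 23.872278265135712 [-0.84871137 -0.0087901  -3.58266148]
3 [ 50.4 157. ]
39 [ 50.4 155. ]
75 [ 50.4 149. ]
21 [ 50.1 155. ]
57 [ 50.1 154. ]
100 [ 49.9 149. ]
sled (array([641.8,  -9. ]), array([ 47.1, 104.1]), 5.6, np.float64(188.5), 11181)
```

View pics/w3.png

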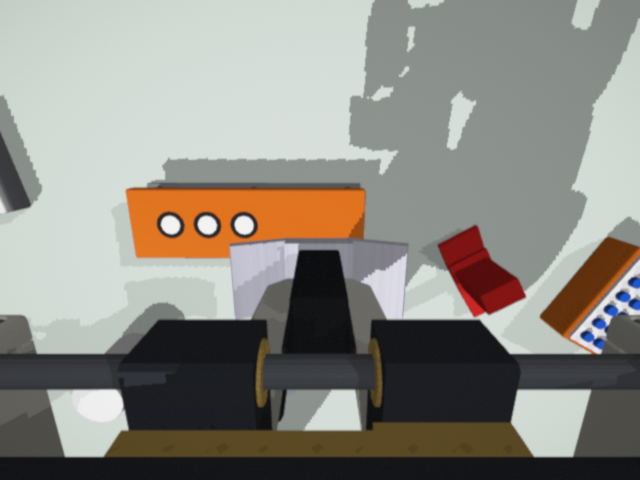

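All three caps at (170,225), (207,225) and (243,225) are flush, reading 0.4 mm proud. The sled is still level in the grip. I'll stand it back where it was on the bench.

Run:
```python
from h import *
r=R(-69); g=[450.1,-196]
arm.move_to([*g,200],r); arm.move_straight([*g,70],r,vel=120); arm.pause(.3)
b=np.mean([(arm.pause(.02),arm.get_state()["wrist_force"][2])[1] for _ in range(8)])
z=58.
while z>53:
    arm.move_straight([*g,z],r,vel=30); arm.pause(.05); F=arm.get_state()["wrist_force"][2]-b; print(z,round(F,1))
    if F>2: break
    z-=.7
arm.let_go(); arm.pause(.2)
arm.move_straight([*g,150],r,vel=100); arm.move_straight([*g,190],r); arm.pause(.3)
s=arm.get_state(); p,d=arm.read_camera("wrist"); T=wristT(s); print(s["time"],s["opening"],s["wrist_force"])
cv2.imwrite("pics/w4.png",p)
W=world(d,arm.camera_model("wrist")["K"],T);H,S,V,ok,z=masks(p,W,d); rr=np.hypot(W[...,0]-g[0],W[...,1]-g[1])
print("top",rect(W,ok&(rr<35)&(z>68)&(z<84)&(V<70)),"all",rect(W,ok&(rr<75)&(S<110)&(z>7)&(z<90)))
```

```text
58.0 0.0
57.3 -0.8
56.599999999999994 -0.6
55.89999999999999 -0.4
55.19999999999999 2.3
34.3583 1.000070508425268 [ 0.16515366 -0.19109739  1.13461581]
top (array([ 451. , -196.7]), array([38.8, 22.9]), 21.15, np.float64(75.9), 1381) all (array([ 450.2, -196.8]), array([ 46.5, 104.1]), 21.12, np.float64(14.3), 5412)
```

View pics/w4.png

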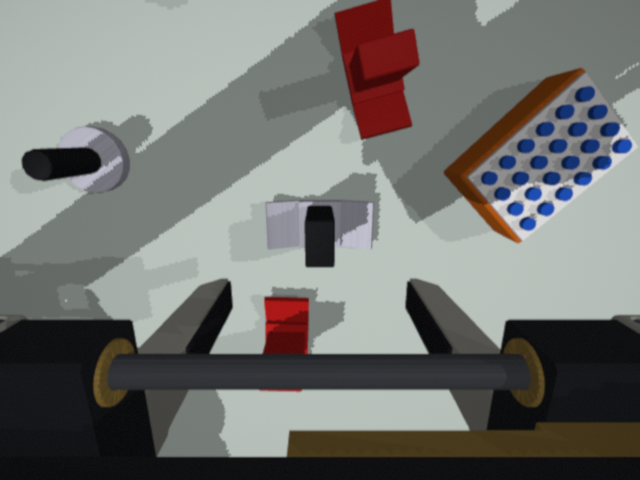

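The sled at (320,235) stands upright with its top at 75.9 mm. The gripper is open and clear of it.

```bash
python3 -c "
from station import arm
arm.job_done(); print(arm.get_state()['time'])"
```

```text
the job is handed in; nothing more can be done
the job is handed in; nothing more can be done
```

All three caps are pressed home and the sled is back upright on the bench, released. I handed the job in a little after 34.4 s on the robot's clock (limit 54 s); no verdict was reported.

- **Sweep:** I gripped the grey sled by its black upright grip and set it on the landing at rack x = -70 mm. I then swept it to x = +88 mm. The readings at each 5 mm step stayed between 9.0 and 11.2 N.
- **Caps:** after lifting, all three caps measured about 0.4 mm above the deck, which matches fully home (0.5 mm proud).
- **Sled:** it stands where it started, with the grip top at 75.9 mm (nominal 76 mm). The gripper was fully open and more than 100 mm above the grasp height.

None of the checks failed. The only disagreement was the rack's angle: the two fixed cameras gave about 3.5–5°, because the rack was partly in shadow. I used the close wrist-camera value of 5.2°, which agreed with the cap positions to within about 1 mm.

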